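Snap the clay roller into its clips and slide it against the sprung end plate

ROBOT

A 7-joint arm with a two-finger parallel gripper is mounted at the origin on the work surface. World frame = base frame: x ahead of the robot, y to its left, z up, the work surface at z = 0. Lengths are in m, angles in rad, forces in N, time in s.
With the tool pointing down it reaches from about 0.4 to 0.85 m from the base axis. Payload 10.4 kg.
Tool frame: the origin (TCP) lies on the centre line of the jaws, within the pads' length; the fingertips stand 22 mm ahead of it and the grasp point (between the pads) lies 3 mm ahead of it; x points along the fingers, y is the direction in which the jaws open and shut, and the axes are right-handed (so a half turn about x gives the same grasp; the last joint's range is limited). The gripper opens to 87 mm and grips with 3 to 60 N. Pads are 19 mm wide; open, the fingers measure 117 mm over their backs; the gripper's body (75 mm by 190 mm) begins 51 mm behind the grasp point.
Start: joints at [1.209, 0.332, -0.065, 1.46, 0.022, 1.35, -0.088], TCP at [0.208, -0.589, 0.245] pointing down, gripper open.
Joint ranges: [-2.6, 2.6], [-0.5, 2.12], [-1.47, 1.34], [0.16, 2.42], [-1.27, 4.41], [0.06, 2.06], [-2.6, 2.6]. Speed limits (rad/s): [2.22, 2.22, 2.79, 2.79, 3.14, 3.14, 3.14].

INTERFACE

Orientations are given as a unit quaternion [x, y, z, w].
In Python, from bench import * gives the robot as it stands.
- The arm moves only by the tool arm_command, never from a script. Its argument "targets" is one flat list of numbers, 7 for each row, row after row: the turn, a rotation vector about the tool's x, y, z in units of 45 degrees (1.0 is 45 degrees), then the shift along the tool's x, y, z in units of 25 mm (1.0 is 25 mm), then the opening, from 0 (shut) to 1 (fully open). In form: [wx, wy, wz, tx, ty, tz, fingers, wx, wy, wz, tx, ty, tz, fingers, ...]. A call has 1 to 12 rows; each row shifts and turns the pose as measured when the row begins, along the tool's axes as they then stand; what a row does not reach is not made up. A row lasts 1/12 s, in which the tool goes at most 41.7 mm and 7.16 degrees, less where a joint would pass 70% of its speed; a pose out of reach is approached as far as the arm can. A call with a number of a shift or a turn outside -1 to 1 is refused whole. A call with a gripper value outside its range is refused whole. The fingers move at their own pace and stop on an object; "newtons" is the grip in N (left out, the last holds). Time passes only in rows, so rows that do not move let the fingers close. It gives the time, the measured TCP pose, the force and the opening at its end, in the units of the state.
- read_state(): the state, without advancing time (a new reading comes with each control period).
- camera(name): name is "scene" or "top" or "wrist"; returns the picture (384x512x3 uint8, red, green, blue); there is no depth.
- calibration(name): a dict with "camera_matrix" (3x3 intrinsics, pixels), "R" (3x3) and "t" (3): a world point X has camera coordinates R X + t; the wrist camera has in their place "tool_from_camera" (4x4, takes a point from camera to tool coordinates, whose origin is the TCP and whose axes are the tool frame's). Camera axes: x right, y down, z forward; pixel columns grow to the right and rows downward; lengths in m; the calibration is good to about 2 mm. A picture is of the moment at which its call begins: read the wrist's pose just before it. calibration takes no time and is no camera call.
- close_job(): hands the job in, once; it reports no verdict.
The state is a dict: "time": time; "joint_positions": joint angles; "joint_vel": joint speeds; "joint_torque": joint torques, N m; "ee_pos": TCP position; "eef_rot": TCP orientation; "ft_force": force on the tool from outside, world axes, zero at the start; "torque": the same for the moment, N m; "width": finger opening in m.
Only numpy, scipy, OpenCV 4.12 (cv2) and the standard library are available. Lean on these libraries where they do the work, as an engineer would, in place of code of your own. Each camera call takes 0.05 s, during which the arm holds its last target.

TASK

Put the thick wooden clay roller away: take it from the wooden rest, bring it over the clip rack midway between the two spring clips, and press it down from above until it has snapped fully home in both. Then slide it along in the clips towards the sprung end plate until its end has pushed the plate in about half of its travel (roughly 5 mm), and let go so that it stays there. Work gently: do not hammer the roller into the clips or drive the plate to the end of its travel, and leave the thin dowel and the other things on the table alone.

Things in the scene. Friction and masses are not known exactly. Their poses are not given: they have to be found in the camera images.
- roller: Plain light-wood clay roller: round rod 28 mm in diameter, 240 mm long, hemispherical ends included, about 110 g (varies). Origin at its centre, x along its axis; the same either way round, and it may be turned about its axis. It starts level in either of the rest's two places, along the rest's x, its axis 43 mm above the table.
- thin_dowel: The other rod in the rest, not to be touched: same wood, also 240 mm long, but only 20 mm in diameter. Origin at its centre, x along its axis.
- rest: Low fixed wooden rest: cross bars 14 mm thick, 150 mm wide (along y) at x = +75 and -75 mm, joined by a strip 30 mm wide and 10 mm high along x. Pins on the bars, tops 33 mm high, make two places, y = +40 and -40 mm, where a rod lies along x; between the bars it is open down to the table below a rod. Origin on the table under its middle, z up.
- rack: Fixed clip rack: plywood base 85 mm wide, 12 mm thick, from x = -110 to +200 mm. Origin on the table under the point midway between the clips, x along the row of clips towards the end plate (away from the robot, within 0.3 rad of world x), z up. Between the clips (x = -58 to +58 mm) only the base lies below, so fingers fit round the middle of a roller in the clips.
- home (a point): Where the roller's centre is when it is snapped home midway between the clips: on the rack's x axis, 62 mm above the table. Axes as the rack's. Laid on the clips' mouths, not yet snapped in, the roller's axis is about 18 mm higher. Its end then lies at x = 120 mm, so it must slide 8 to 24 mm in +x to meet the end plate, whose place is not measured.
- clip_near (a point): Middle of the clip nearer the robot, on the axis of a seated roller, 66 mm from home in -x. Steel C-shaped spring clip, open upwards, 14 mm long in x: two sprung leaves with flared lips, tops 84 mm above the table, mouth 22 mm wide. The leaves spread by themselves; pressing the roller down into both clips takes about 15 to 20 N in all (keep below 30), falling as it snaps in on the clips' floors.
- clip_far (a point): The same for the other, equal clip, 66 mm from home in +x. A roller snapped into both clips can be slid along x against a friction of about 8 to 15 N (more if it is leant on: keep the downward force small while sliding), and stays where it is left.
- end_plate (a joint): Travel of the sprung end plate beyond the far clip, m, along the rack's +x: 0 free, 0.010 fully in; wanted about 0.005. Upright steel plate 44 mm wide, 42 to 82 mm above the table, on a bracket clamped anywhere in a 16 mm range: its free near face is 128 to 144 mm from home in x. The spring pushes back with 1 N plus 1 N per mm, less than the clips' friction on the roller.
- block: Small loose wooden block 60 x 45 x 30 mm, between the rack and the rest; origin at the middle of its underside.
- jar: Small loose white glaze jar with a black cap, 52 mm in diameter, 75 mm high, between the rack and the rest; origin at the middle of its underside.
- knife: Loose wooden modelling knife, 195 mm long, 16 mm wide, 7 mm thick, lying on the right; origin under the middle of its handle, x along it.
- bowl: Loose terracotta bowl, 120 mm across, 50 mm high, on the right; origin at the middle of its underside.
- brush: Loose brush lying on the left; x along it.
Mind the look-alikes: they are no part of the job. What is shaped like the roller but turquoise is not meant.

How it is judged:
On the way, in this order (a step that is already met when the one before it is completed fails the run):
1. the roller is brought over both clips from above, midway (x of roller in the frame of rack between -0.015 and 0.015 m and z of roller in the frame of rack between 0.076 and 0.2 m and y of roller in the frame of rack between -0.015 and 0.015 m and angle between the x axis of roller and the x axis of rack, either way round below 0.2 rad), for 0.05 s.
2. the roller is snapped fully home in both clips, not yet pressing the end plate (z of roller in the frame of rack between 0.0585 and 0.0655 m and y of roller in the frame of rack between -0.003 and 0.003 m and angle between the x axis of roller and the x axis of rack, either way round below 0.035 rad and value of joint end_plate below 0.002 m), for 0.2 s.
3. the roller has been slid against the end plate and pushes it in (z of roller in the frame of rack between 0.0585 and 0.0655 m and y of roller in the frame of rack between -0.003 and 0.003 m and angle between the x axis of roller and the x axis of rack, either way round below 0.035 rad and value of joint end_plate between 0.0025 and 0.0075 m), for 0.2 s.
At the end, for the whole second after the job is handed in: The roller lies still and released, snapped home in both clips (its axis within 3.5 mm of 62 mm above the table, within 3 mm of the rack's centre line sideways, and within 2 degrees of parallel to it), with its end pressing the end plate in by 2.5 to 7.5 mm of its 10 mm travel (all of step 3 and linear speed of roller below 0.01 m/s); the robot touches nothing.
It fails at once if the roller is hammered or forced: more than 60 N between roller and rack (contact force between roller and rack above 60 N).
It fails at once if the end plate is driven to the end of its travel (past 9.3 mm) (value of joint end_plate above 0.0093 m).
It fails at once if a bystander is moved by more than 20 mm (distance of any of thin_dowel, block, jar, knife, bowl, brush from where it was at the start of the episode above 0.02 m).
It also fails if it takes over 72 s, if anything falls off the work surface, if the arm or the gripper's body presses on something with over 40 N, if the wrist force passes 120 N, or if a joint passes its speed limit or range.

## Working session

There is one attempt and no reset: what is moved stays moved. The work goes in short steps, Python scripts to look and compute and a tool call to move; the robot and the scene stay as the last step left them, time stands still between calls to the robot, and variables do not carry over. Pictures are saved under pics/ and viewed, and the job is handed in when it is done.

Besides the shell and the picture viewer there is one more tool, called after "Call:" as a command line: name --argument value ..., lists and objects as JSON in quotes. arm_command: Moves the arm, as the interface text tells. Shifts and turns lie within -1 to 1; 1 stands for 25 mm of shift or 45 degrees of turn. Its arguments: {"type":"object","properties":{"targets":{"type":"array","items":{"type":"number","minimum":-1,"maximum":1}},"newtons":{"type":"number"}},"required":["targets"]}

```bash
ls; mkdir -p pics
python3 - <<'E'
from bench import *
import cv2
s=read_state();print(s)
for n in ("scene","top","wrist"):
    im=camera(n);cv2.imwrite(f"pics/{n}0.png",im[:,:,::-1]);c=calibration(n);print(n,{k:__import__('numpy').round(v,4).tolist() for k,v in c.items()})
E
```

```text
pics
{'time': 0.0, 'joint_positions': array([ 1.20940194,  0.33289332, -0.06472633,  1.46094861,  0.02159464,
        1.34995127, -0.08853141]), 'joint_vel': array([ 0.0013331 ,  0.00109767,  0.00177669, -0.00054802,  0.00104343,
       -0.00191071,  0.00098486]), 'joint_torque': array([-9.97892203e-04, -6.23255181e+01,  2.37148470e-02, -3.89895952e+01,
       -6.15258445e-02,  3.97784798e-02,  1.80192037e-04]), 'ee_pos': array([ 0.20760365, -0.58911216,  0.24373713]), 'eef_rot': array([-0.69687475, -0.11973515,  0.69709457, -0.11869388]), 'ft_force': array([-0.32605742, -0.06581933, -0.28839185]), 'torque': array([-0.02402256, -0.03669518,  0.05220271]), 'width': 0.08694791208752514}
scene {'camera_matrix': [[498.984, 0.0, 250.2433], [0.0, 498.984, 200.478], [0.0, 0.0, 1.0]], 'R': [[0.7687, 0.6396, 0.0012], [0.4734, -0.5677, -0.6735], [-0.4301, 0.5183, -0.7392]], 't': [-0.3651, -0.1789, 2.0946]}
top {'camera_matrix': [[382.6423, 0.0, 257.4112], [0.0, 382.6423, 188.3929], [0.0, 0.0, 1.0]], 'R': [[-0.0241, -0.9997, 0.0095], [-0.9958, 0.0231, -0.0884], [0.0882, -0.0116, -0.996]], 't': [0.0176, 0.4759, 1.2257]}
wrist {'camera_matrix': [[290.5265, 0.0, 255.5232], [0.0, 290.5265, 190.1877], [0.0, 0.0, 1.0]], 'tool_from_camera': [[-0.0003, -0.2577, 0.9662, -0.1406], [1.0, 0.0003, 0.0004, 0.0002], [-0.0004, 0.9662, 0.2577, -0.0702], [0.0, 0.0, 0.0, 1.0]]}
```

View pics/scene0.png

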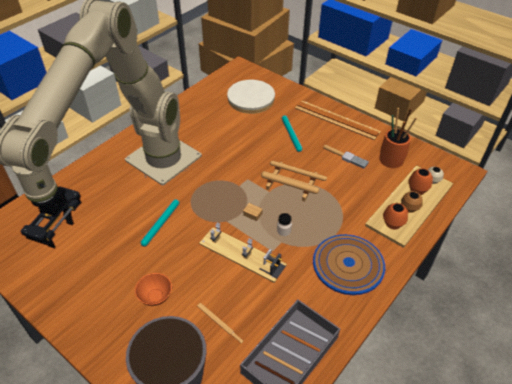

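View pics/top0.png

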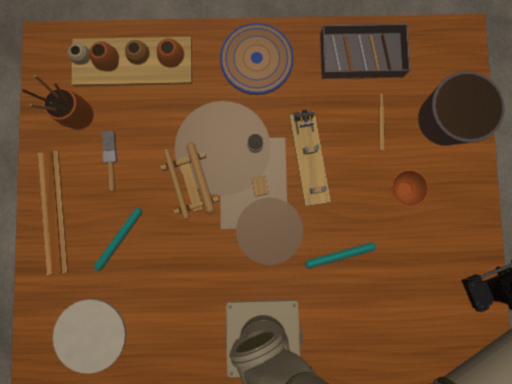

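View pics/wrist0.png

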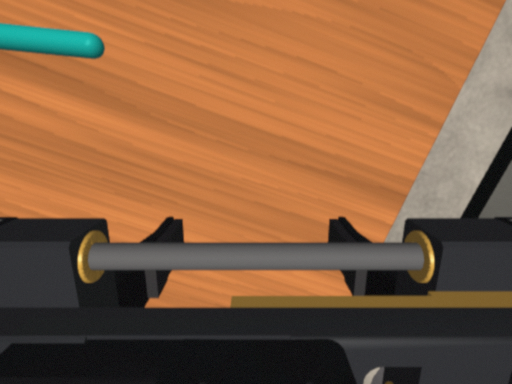

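Candidates in the top picture are the rods in the rest at (200,177), which looks thick, and (176,183), which looks thin. The others are turquoise rods at (118,240) and (340,255), and long battens at (45,212) and (60,212). I'll check with a close crop.

Run:
```python
import cv2,numpy as np
t=cv2.imread("pics/top0.png");s=cv2.imread("pics/scene0.png")
a=cv2.resize(t[135:225,155:225],None,fx=5.5,fy=5.5,interpolation=cv2.INTER_CUBIC)
b=cv2.resize(t[100:215,280:340],(int(60*4.3),int(115*4.3)),interpolation=cv2.INTER_CUBIC)
h=495
cv2.imwrite("pics/crop1.png",np.hstack([a[:h],b[:494] if b.shape[0]==495 and 0 else cv2.copyMakeBorder(b,0,h-b.shape[0],0,0,cv2.BORDER_CONSTANT)]))
cv2.imwrite("pics/crop2.png",cv2.resize(s[150:285,190:345],None,fx=4,fy=4,interpolation=cv2.INTER_CUBIC))
```

```text
(no output)
```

View pics/crop1.png

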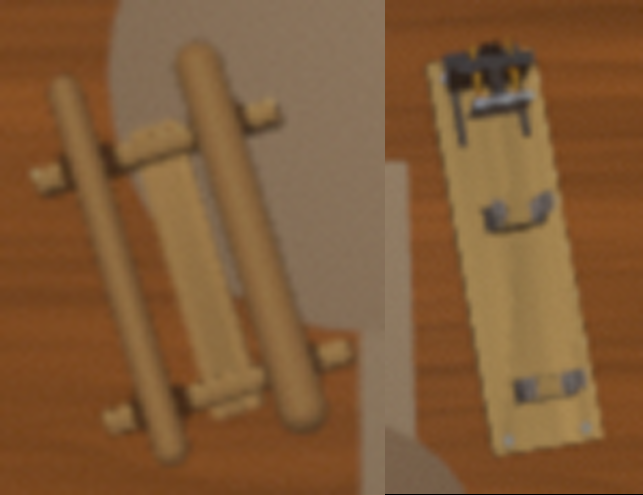

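View pics/crop2.png

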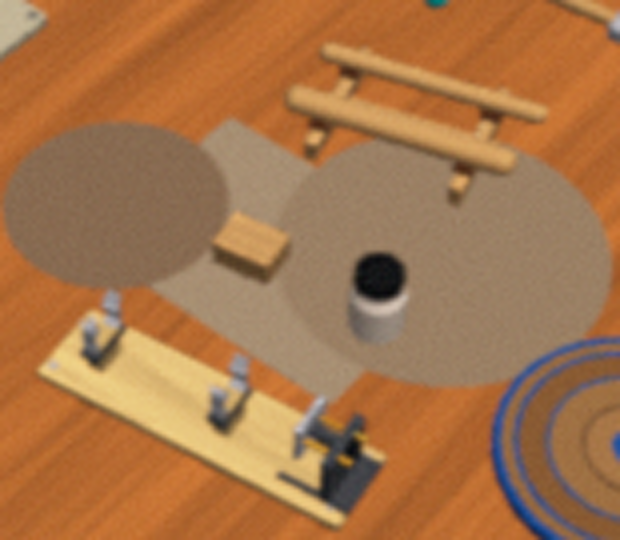

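```bash
cat > h.py <<'E'
import numpy as np,cv2
from scipy.spatial.transform import Rotation as Ro
def ray(cal,uv,z,T=None):
    K=np.array(cal["camera_matrix"]);d=np.linalg.inv(K)@[uv[0],uv[1],1.]
    if T is None:
        R=np.array(cal["R"]);t=np.array(cal["t"]);o=-R.T@t;d=R.T@d
    else: o=T[:3,3];d=T[:3,:3]@d
    return o+d*(z-o[2])/d[2]
def toolT(s):
    T=np.eye(4);T[:3,:3]=Ro.from_quat(s["eef_rot"]).as_matrix();T[:3,3]=s["ee_pos"];return T
E
python3 - <<'E'
from bench import *
from h import *
c=calibration("top")
f=lambda u,v:(155+(u)/5.5-.4,135+v/5.5-.4)
g=lambda u,v:(280+(u-385)/4.3-.4,100+v/4.3-.4)
a=ray(c,f(195,40),.043);b=ray(c,f(302,430),.043)
print("roller",a,b,(a+b)/2,np.linalg.norm(a-b),np.arctan2(*(a-b)[1::-1]))
P=[ray(c,g(*p),.012) for p in [(429,63),(535,52),(603,436),(496,453)]]
print(np.round(P,4));fr=(P[0]+P[1])/2;nr=(P[2]+P[3])/2;d=fr-nr;L=np.linalg.norm(d);print(L,np.arctan2(d[1],d[0]),nr+d/L*.11)
for q in [(490,215),(545,207),(523,388),(575,382)]:print(ray(c,g(*q),.082))
s=read_state();T=toolT(s);print(T)
for n,p in [("block",(260,186)),("jar",(255,143))]:print(n,ray(c,p,.03 if n=="block" else .075))
E
```

```text
roller [0.63006679 0.22046639 0.043     ] [0.39995444 0.16070354 0.043     ] [0.51501062 0.19058496 0.043     ] 0.23774626802719484 0.25409791440655055
[[ 0.7231 -0.1081  0.012 ]
 [ 0.7301 -0.1909  0.012 ]
 [ 0.4299 -0.2316  0.012 ]
 [ 0.4189 -0.1495  0.012 ]]
0.30494636964059396 0.1351914106973554 [ 0.53343299 -0.17574693  0.012     ]
[ 0.58923042 -0.14171155  0.082     ]
[ 0.59423773 -0.18201865  0.082     ]
[ 0.46237313 -0.16112742  0.082     ]
[ 0.46584135 -0.19885458  0.082     ]
[[-4.57343585e-04  3.32317163e-01 -9.43167585e-01  2.07585552e-01]
 [ 1.01108708e-03 -9.43167048e-01 -3.32317464e-01 -5.89237591e-01]
 [-9.99999384e-01 -1.10560782e-03  9.53498086e-05  2.43914140e-01]
 [ 0.00000000e+00  0.00000000e+00  0.00000000e+00  1.00000000e+00]]
block [ 0.48294641 -0.00210861  0.03      ]
jar [0.61503796 0.01111502 0.075     ]
```

The scene matches the description. The thick light-wood rod at top (200,177) is the roller, centred near (0.515, 0.191), and the thin one at (176,183) is the dowel. The rack centre is about (0.53, -0.174) with yaw about 0.13. On the way I'll go over the rack for one close wrist view.

Call:
arm_command --targets '[0,0,0,0,-0.7,-1,1,0,0,0,0,-0.7,-1,1,0,0,0,0,-0.7,-1,1,0,0,0,0,-0.7,-1,1,0,0,0,0,-0.7,-1,1,0,0,0,0,-0.7,-1,1,0,0,0,0,-0.7,-1,1,0,0,0,0,-0.7,-1,1,0,0,0,0,-0.7,-1,1,0,0,0,0,-0.7,-1,1,0,0,0,0,-0.7,-1,1,0,0,0,0,-0.7,-1,1]'

```text
time: 1.15
ee_pos: [0.4228, -0.2836, 0.2395]
eef_rot: [-0.695, -0.116, 0.7, -0.113]
ft_force: [0.5, -1.0, 0.0]
width: 0.0869
```

Call:
arm_command --targets '[0,0,0,0,-0.65,-0.9,1,0,0,0,0,-0.65,-0.9,1,0,0,0,0,-0.65,-0.9,1,0,0,0,0,-0.65,-0.9,1,0,0,0,0,-0.6,-0.8,1,0.13,0,0,0,0,0,1,0.13,0,0,0,0,0,1,0,0,0,0,0,0,1,0,0,0,0,0,0,1]'

```text
time: 1.9
ee_pos: [0.5075, -0.1567, 0.2379]
eef_rot: [-0.703, -0.048, 0.708, -0.043]
ft_force: [0.0, -0.1, 0.2]
width: 0.0876
```

Run:
```python
from bench import *
from h import *
s=read_state();im=camera("wrist");print(s["ee_pos"],toolT(s));np.save("T1.npy",toolT(s))
cv2.imwrite("pics/w1.png",im[:,:,::-1])
```

```text
[ 0.50750561 -0.15671316  0.23786137] [[-0.00832851  0.12798323 -0.99174136  0.50750561]
 [ 0.00590788 -0.99175215 -0.12803423 -0.15671316]
 [-0.99994787 -0.00692542  0.00750371  0.23786137]
 [ 0.          0.          0.          1.        ]]
```

View pics/w1.png

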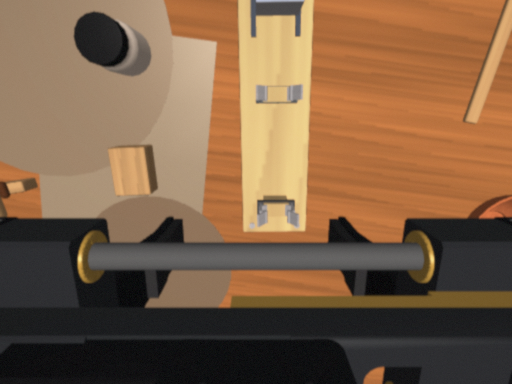

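The wrist view shows the near clip at about (278,212), the far clip at (279,94) and the plate at (276,8). I'll zoom in for exact pixels.

Run:
```python
import cv2,numpy as np
t=cv2.imread("pics/w1.png")
a=cv2.resize(t[0:120,230:320],None,fx=5,fy=5,interpolation=cv2.INTER_CUBIC)
b=cv2.resize(t[150:240,230:300+20],None,fx=5,fy=5,interpolation=cv2.INTER_CUBIC)
b=cv2.copyMakeBorder(b,0,150,0,0,cv2.BORDER_CONSTANT)
cv2.imwrite("pics/c3.png",np.hstack([a,b])[:600,:])
```

```text
(no output)
```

View pics/c3.png

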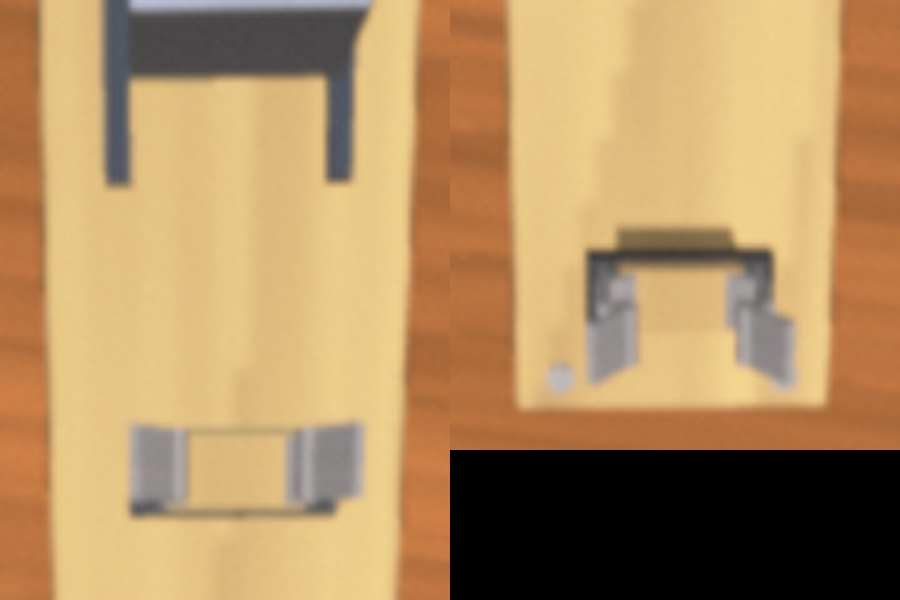

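Run:
```python
from bench import *
from h import *
c=calibration("wrist");T=np.load("T1.npy")@np.array(c["tool_from_camera"])
A=lambda u,v:(230+u/5-.4,v/5-.4)
B=lambda u,v:(230+(u-450)/5-.4,150+v/5-.4)
P=[ray(c,A(*p),.084,T) for p in [(130,425),(130,502),(363,423),(361,497)]]
Q=[ray(c,B(*p),.084,T) for p in [(588,318),(590,383),(795,320),(795,388)]]
print(np.round(P,4));print(np.round(Q,4))
f=np.mean(P,0);n=np.mean(Q,0);d=f-n;print("far",f,"near",n,np.linalg.norm(d),"yaw",np.arctan2(d[1],d[0]),"mid",(f+n)/2)
E_=[ray(c,p,.012,T) for p in [A(40,60),A(413,60),A(55,590),A(395,590),B(510,40),B(840,40),B(518,400),B(828,400),B(518,407),B(828,405)]]
print(np.round(E_,4))
for i in (0,2,4,6): print((E_[i]+E_[i+1])/2)
nb=(E_[8]+E_[9])/2; m0=(E_[0]+E_[1])/2; d=m0-nb; y=np.arctan2(d[1],d[0]); print(y, nb+.11*d/np.linalg.norm(d))
for p in [A(135,10),A(365,10)]: print("plate top",ray(c,p,.082,T))
```

```text
[[ 0.6017 -0.1439  0.084 ]
 [ 0.5878 -0.1457  0.084 ]
 [ 0.6077 -0.1878  0.084 ]
 [ 0.5944 -0.1898  0.084 ]]
[[ 0.473  -0.1623  0.084 ]
 [ 0.4582 -0.1646  0.084 ]
 [ 0.4783 -0.2063  0.084 ]
 [ 0.4628 -0.2089  0.084 ]]
far [ 0.59788862 -0.1667855   0.084     ] near [ 0.46806605 -0.18554297  0.084     ] 0.1311706614133578 yaw 0.143492373707562 mid [ 0.53297733 -0.17616423  0.084     ]
[[ 0.6811 -0.1128  0.012 ]
 [ 0.6917 -0.1955  0.012 ]
 [ 0.5673 -0.1294  0.012 ]
 [ 0.578  -0.2117  0.012 ]
 [ 0.5186 -0.1363  0.012 ]
 [ 0.5294 -0.2191  0.012 ]
 [ 0.4212 -0.1498  0.012 ]
 [ 0.4323 -0.2331  0.012 ]
 [ 0.4192 -0.1501  0.012 ]
 [ 0.4308 -0.2334  0.012 ]]
[ 0.68639335 -0.15415233  0.012     ]
[ 0.57265706 -0.17055304  0.012     ]
[ 0.5240119  -0.17771197  0.012     ]
[ 0.42675497 -0.19147738  0.012     ]
0.1427678672734751 [ 0.53389809 -0.17607289  0.012     ]
plate top [ 0.67152686 -0.13571049  0.082     ]
plate top [ 0.67673242 -0.17657639  0.082     ]
```

Rack mid is (0.5333, -0.1762) with yaw 0.143, and the lip and base measurements agree. The plate's near face is about 142 mm from home. Next I'll move over the roller.

Call:
arm_command --targets '[0,0,0,0,-1,-0.15,1,0,0,0,0,-1,-0.15,1,0,0,0,0,-1,-0.15,1,0,0,0,0,-1,-0.15,1,0,0,0,0,-1,-0.15,1,0,0,0,0,-1,-0.15,1,0,0,0,0,-1,-0.15,1,0,0,0,0,-1,-0.15,1,0,0,0,0,-1,-0.15,1,0,0,0,0,-1,-0.15,1,0,0,0,0,-1,-0.15,1,0,0,0,0,-1,-0.15,1]'

```text
time: 2.95
ee_pos: [0.5104, 0.1439, 0.2385]
eef_rot: [-0.702, -0.049, 0.708, -0.049]
ft_force: [0.2, -0.0, 0.6]
width: 0.0868
```

Call:
arm_command --targets '[0,0,0,0,-0.7,-0.1,1,-0.08,0,0,0,0,0,1,-0.08,0,0,0,0,0,1,0,0,0,0,0,0,1,0,0,0,0,0,0,1]'

```text
time: 3.37
ee_pos: [0.5093, 0.1673, 0.2386]
eef_rot: [-0.697, -0.102, 0.703, -0.1]
ft_force: [0.7, -1.3, 0.0]
width: 0.0868
```

Run:
```python
from bench import *
from h import *
s=read_state();im=camera("wrist");print(s["ee_pos"],toolT(s));np.save("T2.npy",toolT(s))
cv2.imwrite("pics/w2.png",im[:,:,::-1])
```

```text
[0.50930553 0.16733514 0.23857299] [[-0.00858035  0.28296504 -0.95909184  0.50930553]
 [ 0.00246783 -0.95911824 -0.28299491  0.16733514]
 [-0.99996014 -0.00479507  0.00753126  0.23857299]
 [ 0.          0.          0.          1.        ]]
```

View pics/w2.png

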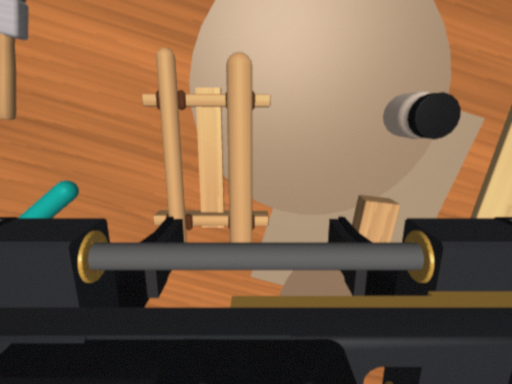

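The wrist view shows the roller from (239,53) to (241,240), about 24 px wide. The dowel to its left at (170,140) is about 17 px wide. I'll measure the axis now.

Run:
```python
from bench import *
from h import *
im=cv2.imread("pics/w2.png");c=calibration("wrist");Tt=np.load("T2.npy");T=Tt@np.array(c["tool_from_camera"])
g=im.astype(int)
# edges: gradient along row
def edges(v):
    r=g[v-1:v+2,210:275].mean(0);d=np.abs(np.diff(r,axis=0)).sum(1)
    x=np.arange(len(d));l=x<29
    wl=np.where((x>10)&(x<26),d,0);wr=np.where((x>34)&(x<52),d,0)
    return [210.5+np.argmax(w) for w in (wl,wr)]
pts=[]
for v in (75,80,115,130,145,160,175,190,200):
    e=edges(v);m=(e[0]+e[1])/2;p=ray(c,(m,v),.043,T);pts.append(p);print(v,e,np.round(p,4))
p=np.array(pts)[2:7];k=np.polyfit(p[:,0],p[:,1],1);y=np.arctan(k[0]);print("yaw",y)
tip=ray(c,(239.5,52),.043,T);print(tip)
cc=tip-.119*np.array([np.cos(y),np.sin(y),0]);cc[1]=np.polyval(k,cc[0]);print("centre",cc)
dw=cc-Tt[:3,3];print("tool shift",Tt[:3,:3].T@dw)
```

```text
75 [np.float64(225.5), np.float64(252.5)] [0.6078 0.2157 0.043 ]
80 [np.float64(225.5), np.float64(251.5)] [0.6028 0.2148 0.043 ]
115 [np.float64(226.5), np.float64(252.5)] [0.5676 0.2039 0.043 ]
130 [np.float64(226.5), np.float64(252.5)] [0.5518 0.1994 0.043 ]
145 [np.float64(221.5), np.float64(252.5)] [0.5347 0.1976 0.043 ]
160 [np.float64(221.5), np.float64(252.5)] [0.5179 0.193  0.043 ]
175 [np.float64(221.5), np.float64(252.5)] [0.5007 0.1882 0.043 ]
190 [np.float64(222.5), np.float64(252.5)] [0.4832 0.1827 0.043 ]
200 [np.float64(222.5), np.float64(250.5)] [0.4707 0.1805 0.043 ]
yaw 0.22134567482155043
[0.6299017  0.22127767 0.043     ]
centre [0.51380495 0.19175941 0.043     ]
tool shift [ 0.19558686 -0.0212148  -0.01270021]
```

Run:
```python
from bench import *
from h import *
im=cv2.imread("pics/w2.png");c=calibration("wrist");Tt=np.load("T2.npy");T=Tt@np.array(c["tool_from_camera"])
g=im.astype(int)
P=[]
for v in (70,75,80,85,90,115,125,135,145,155,165,175,185,195,205):
    r=g[v-1:v+2,210:275].mean(0);d=np.abs(np.diff(r,axis=0)).sum(1);x=np.arange(len(d))
    wl=np.where((x>12)&(x<24),d,0); wl=np.where((x>13)&(x<24),d,0);wr=np.where((x>36)&(x<48),d,0)
    q=lambda w:210.5+(w**2*x).sum()/(w**2).sum()
    e=q(wl),q(wr);p=ray(c,((e[0]+e[1])/2,v),.043,T);P.append(p);print(v,np.round(e,1),np.round(p,4))
cv2.imwrite("pics/c4.png",cv2.resize(im[40:245,190:290],None,fx=2.9,fy=2.9,interpolation=cv2.INTER_CUBIC))
P=np.array(P);k=np.polyfit(P[:,0],P[:,1],1);print(np.arctan(k[0]),np.polyval(k,.515))
```

```text
70 [226.2 251.6] [0.6126 0.2171 0.043 ]
75 [226.5 251.7] [0.6078 0.2156 0.043 ]
80 [226.4 251.6] [0.6029 0.2143 0.043 ]
85 [226.7 251.6] [0.598  0.2128 0.043 ]
90 [226.8 252.2] [0.5931 0.211  0.043 ]
115 [227.4 251.5] [0.5676 0.2039 0.043 ]
125 [227.7 251.4] [0.5571 0.2009 0.043 ]
135 [228.2 251.3] [0.5465 0.1976 0.043 ]
145 [228.5 251.3] [0.5356 0.1945 0.043 ]
155 [228.5 251.1] [0.5245 0.1914 0.043 ]
165 [228.6 251. ] [0.5132 0.1883 0.043 ]
175 [228.7 250.9] [0.5016 0.185  0.043 ]
185 [229.8 251. ] [0.4901 0.1811 0.043 ]
195 [229.6 250.9] [0.4781 0.1779 0.043 ]
205 [229.7 250.6] [0.4659 0.1745 0.043 ]
0.28231479101626755 0.18864359561855581
```

View pics/c4.png

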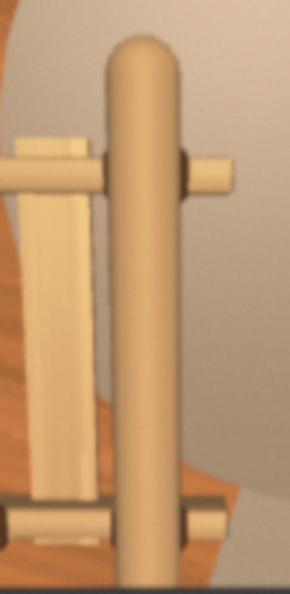

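The roller centre is about (0.515, 0.1886) with yaw 0.282, and the gripper is already aligned with it. I'll centre and descend with the jaws at about 61 mm, to clear the dowel.

Call:
arm_command --targets '[0,0.01,0.006,0,-0.75,-0.46,0.7,0,0,0,0.5,0,0,0.7,0,0,0,1,0,0,0.7,0,0,0,1,0,0,0.7,0,0,0,1,0,0,0.7,0,0,0,1,0,0,0.7,0,0,0,0,0,0,0.7]' --newtons 30

```text
time: 4.0
ee_pos: [0.5182, 0.1843, 0.1229]
eef_rot: [0.703, 0.095, -0.698, 0.097]
ft_force: [-1.3, -1.0, -0.3]
width: 0.0616
```

Run:
```python
from bench import *
from h import *
s=read_state();im=camera("wrist");T=toolT(s);print(s["ee_pos"],T,s["width"])
cv2.imwrite("pics/w3.png",im[:,:,::-1])
print((T[:3,:3].T@(np.array([.515,.1886,.046])-T[:3,3]))/.025)
```

```text
[0.51815129 0.1843392  0.12293293] [[ 6.03602242e-03  2.69132808e-01 -9.63084159e-01  5.18151291e-01]
 [-8.55950505e-04 -9.63099961e-01 -2.69142589e-01  1.84339198e-01]
 [-9.99981417e-01  2.44890307e-03 -5.58292859e-03  1.22932927e-01]
 [ 0.00000000e+00  0.00000000e+00  0.00000000e+00  1.00000000e+00]] 0.06162719181023641
[ 3.07635316 -0.20560381  0.09270823]
```

View pics/w3.png

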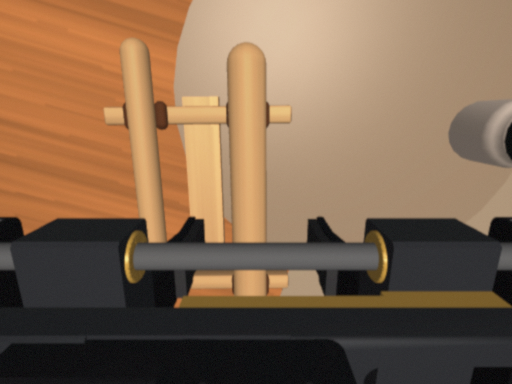

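The roller sits at u≈249, just left of the jaw centre at 255, which matches the 5 mm correction. I'll descend and grip.

Call:
arm_command --targets '[0,0,0,0.3,-0.2,0.1,0.7,0,0,0,0.8,0,0,0.7,0,0,0,0.8,0,0,0.7,0,0,0,0.7,0,0,0.7,0,0,0,0.4,0,0,0.7,0,0,0,0,0,0,0.7]'

```text
time: 4.55
ee_pos: [0.5208, 0.1913, 0.0559]
eef_rot: [0.708, 0.095, -0.693, 0.094]
ft_force: [-0.2, 0.1, -0.2]
width: 0.061
```

Run:
```python
from bench import *
from h import *
s=read_state();T=toolT(s);print(T)
print((T[:3,:3].T@(np.array([.515,.1886,.046])-T[:3,3]))/.025)
im=camera("wrist");cv2.imwrite("pics/w4.png",im[:,:,::-1])
```

```text
[[ 0.02073     0.26495124 -0.96403895  0.52076933]
 [ 0.00333512 -0.96425912 -0.26494004  0.19129746]
 [-0.99977955  0.00227702 -0.02087273  0.05593219]
 [ 0.          0.          0.          1.        ]]
[0.39205636 0.0419937  0.2593536 ]
```

View pics/w4.png

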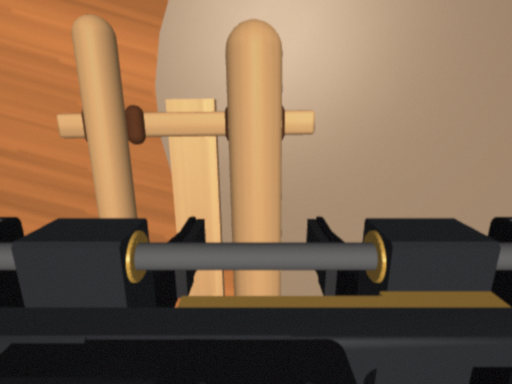

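The roller is centred between the fingers. I'll correct the small pitch and yaw drift, finish the descent and close.

Call:
arm_command --targets '[-0.018,-0.027,0,0.2,0.04,0.26,0.7,0,0,0,0.2,0,0,0.7,0,0,0,0,0,0,0.7]'

```text
time: 4.85
ee_pos: [0.5165, 0.1895, 0.0495]
eef_rot: [0.701, 0.099, -0.699, 0.101]
ft_force: [-0.5, 0.1, 0.1]
width: 0.0611
```

Run:
```python
from bench import *
from h import *
s=read_state();T=toolT(s);print(T.round(4))
print((T[:3,:3].T@(np.array([.515,.1886,.046])-T[:3,3]))/.025)
```

```text
[[ 0.0037  0.2798 -0.9601  0.5165]
 [-0.0015 -0.9601 -0.2798  0.1895]
 [-1.      0.0025 -0.0031  0.0495]
 [ 0.      0.      0.      1.    ]]
[0.13995793 0.01676591 0.06973651]
```

Call:
arm_command --targets '[0,0,0,0.15,0,0.06,0.7,0,0,0,0,0,0,0,0,0,0,0,0,0,0,0,0,0,0,0,0,0,0,0,0,0,0,0,0,0,0,0,0,0,0,0]' --newtons 45

```text
time: 5.35
ee_pos: [0.516, 0.1893, 0.047]
eef_rot: [0.702, 0.099, -0.698, 0.1]
ft_force: [-0.4, 0.1, 0.3]
width: 0.0354
```

Call:
arm_command --targets '[0,0,0,0,0,0,0,0,0,0,0,0,0,0,0,0,0,0,0,0,0,0,0,0,0,0,0,0]' --newtons 45

```text
time: 5.68
ee_pos: [0.516, 0.1895, 0.0471]
eef_rot: [0.702, 0.099, -0.698, 0.1]
ft_force: [0.1, 0.4, 0.2]
width: 0.0272
```

Gripped at 27 mm, so I'll lift.

Call:
arm_command --targets '[0,0,0,-0.4,0,0,0,0,0,0,-0.8,0,0,0,0,0,0,-1,0,0,0,0,0,0,-1,0,0,0,0,0,0,-1,0,0,0,0,0,0,-1,0,0,0,0,0,0,0,0,0,0]'

```text
time: 6.27
ee_pos: [0.5128, 0.1893, 0.1843]
eef_rot: [0.7, 0.1, -0.7, 0.101]
ft_force: [1.1, 1.0, -1.2]
width: 0.0268
```

Run:
```python
from bench import *
from h import *
s=read_state();T=toolT(s);print(T.round(4),s["width"],s["ft_force"])
np.save("T5.npy",T)
print((T[:3,:3].T@(np.array([.5333,-.1762,.19])-T[:3,3]))/.025)
im=camera("wrist");cv2.imwrite("pics/w5.png",im[:,:,::-1])
```

```text
[[ 6.000e-04  2.812e-01 -9.596e-01  5.128e-01]
 [-1.600e-03 -9.596e-01 -2.812e-01  1.893e-01]
 [-1.000e+00  1.700e-03 -1.000e-04  1.843e-01]
 [ 0.000e+00  0.000e+00  0.000e+00  1.000e+00]] 0.026763009780561755 [ 1.14575092  1.04244295 -1.23551292]
[-0.20208193 14.26078871  3.32390988]
```

View pics/w5.png

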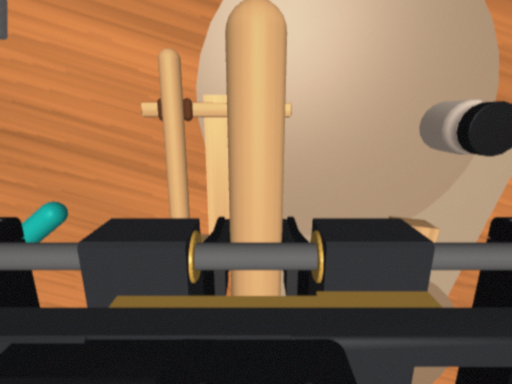

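The roller is held in the centre of the jaws, tip near (257,1), and the dowel is undisturbed. I'll measure the offset along the axis from the tip.

Run:
```python
from bench import *
from h import *
c=calibration("wrist");C=np.array(c["tool_from_camera"]);K=np.array(c["camera_matrix"])
for v in (0,1,2):
    d=C[:3,:3]@np.linalg.inv(K)@[257,v,1]; o=C[:3,3]
    # sphere centre: tangent ray distance 14mm
    lam=(0.0041-o[0])/d[0];p=o+lam*d;print("tip plane",p)
# tangent to sphere radius .014 centred (0.0041,0,zc), solve zc
from scipy.optimize import brentq
for v in (0,1,2):
    d=C[:3,:3]@np.linalg.inv(K)@[257,v,1];d/=np.linalg.norm(d);o=C[:3,3]
    f=lambda z:(lambda w:np.linalg.norm(w-d*(w@d))-.014)(np.array([.0041,0,z])-o)
    z0=(o+d*(.0041-o[0])/d[0])[2]
    z=brentq(f,z0+.002,z0+.03);print(v,"sphere z",z,"centre offset tool z",z+.106)
im=cv2.imread("pics/w5.png");print(im[0:6,257])
for v in (60,120,180):
    r=im[v].astype(int);d=np.abs(np.diff(r,axis=0)).sum(1);print(v,[i for i in range(215,300) if d[i]>25])
```

```text
tip plane [ 0.0041      0.00089069 -0.11802182]
tip plane [ 0.0041      0.00089136 -0.11763493]
tip plane [ 0.0041      0.00089202 -0.11724744]
0 sphere z -0.10330628015759598 centre offset tool z 0.0026937198424040187
1 sphere z -0.10293112383419148 centre offset tool z 0.003068876165808518
2 sphere z -0.10255529433019092 centre offset tool z 0.0034447056698090756
[[109 162 213]
 [111 164 216]
 [111 167 219]
 [113 170 221]
 [114 171 222]
 [114 172 223]]
60 [224, 225, 228, 283, 285, 286]
120 [226, 227, 229, 282, 284, 285]
180 [227, 228, 283]
```

Call:
arm_command --targets '[0,0,0,0,0.4,0.1,0,0,0,0,0,0.8,0.2,0,0,0,0,0,1,0.23,0,0,0,0,0,1,0.23,0,0,0,0,0,1,0.23,0,0,0,0,0,1,0.23,0,0,0,0,0,1,0.23,0,0,0,0,0,1,0.23,0,0,0,0,0,1,0.23,0,0,0,0,0,1,0.23,0,0,0,0,0,1,0.23,0,0,0,0,0,1,0.23,0]'

```text
time: 7.32
ee_pos: [0.5192, -0.1137, 0.1711]
eef_rot: [-0.692, -0.104, 0.707, -0.102]
ft_force: [0.2, -0.6, -1.6]
width: 0.0271
```

Call:
arm_command --targets '[0.09,0,0,0,0.9,0.23,0,0.09,0,0,0,0.9,0.2,0,0,0,0,0,0.5,0.05,0,0,0,0,0,0,0,0]'

```text
time: 7.65
ee_pos: [0.5152, -0.1845, 0.166]
eef_rot: [-0.695, -0.05, 0.716, -0.048]
ft_force: [-0.4, 0.2, -0.8]
width: 0.027
```

```bash
cat > st.py <<'E'
from bench import *
from h import *
def st(z=None):
    s=read_state();T=toolT(s);R=T[:3,:3]
    c,sn=np.cos(.143),np.sin(.143)
    # roller centre: TCP + 4mm down
    d=T[:3,3]-np.array([.5333,-.1762,0]); 
    print("t",s["time"],"TCP in rack",np.round([c*d[0]+sn*d[1],-sn*d[0]+c*d[1],d[2]],4),"w",round(s["width"],4),"F",np.round(s["ft_force"],1))
    yaw=np.arctan2(-R[1,2],-R[0,2]);dn=R.T@[0,0,-1.]
    print("yaw",yaw,"turn",np.round([(yaw-.143)/.785398,-dn[2]/-.785398*-1 if 0 else -dn[2]/.785398,dn[1]/.785398],4))
    if z is not None: print("shift",np.round(R.T@(np.array([.5333,-.1762,z])-T[:3,3])/.025,3))
    return s,T
E
python3 -c "
from st import *
st(.19)"
```

```text
t 7.65 TCP in rack [-0.0191 -0.0057  0.166 ] w 0.027 F [-0.4  0.2 -0.8]
yaw 0.13884551437498985 turn [-0.0053  0.0379  0.005 ]
shift [-0.983 -0.234 -0.735]
```

Call:
arm_command --targets '[-0.005,0.038,0.005,0,-0.23,-0.73,0,0,0,0,0,0,0,0,0,0,0,0,0,0,0]'

```text
time: 7.9
ee_pos: [0.5309, -0.1755, 0.1631]
eef_rot: [-0.704, -0.053, 0.706, -0.051]
ft_force: [-0.5, -0.8, -1.5]
width: 0.0268
```

```bash
python3 -c "
from st import *
s,T=st(.12);np.save('T6.npy',T)
im=camera('wrist');cv2.imwrite('pics/w6.png',im[:,:,::-1])"
```

```text
t 7.9 TCP in rack [-0.0023  0.001   0.1631] w 0.0268 F [-0.5 -0.8 -1.5]
yaw 0.14752298552983575 turn [0.0058 0.0038 0.0036]
shift [ 1.723  0.045 -0.096]
```

View pics/w6.png

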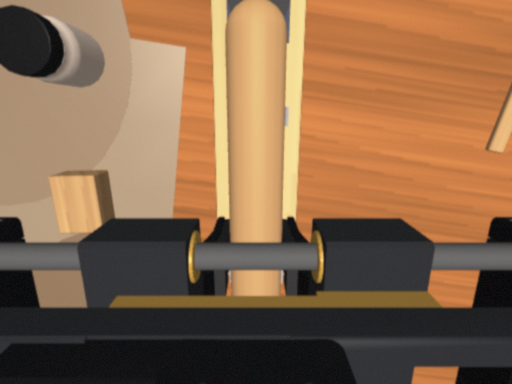

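The roller is over the rack and aligned with it. The far clip's lip shows at (287,117). I'll lower to just above the mouths.

Call:
arm_command --targets '[0.005,0.004,0.004,0.4,0.045,-0.1,0,0,0,0,0.6,0,0,0,0,0,0,0.6,0,0,0,0,0,0,0.6,0,0,0,0,0,0,0.3,0,0,0,0,0,0,0,0,0,0]' --newtons 60

```text
time: 8.45
ee_pos: [0.5331, -0.1724, 0.0957]
eef_rot: [-0.705, -0.054, 0.705, -0.054]
ft_force: [-1.0, -1.1, -1.4]
width: 0.0265
```

```bash
python3 -c "
from st import *
s,T=st(.09);np.save('T7.npy',T)
im=camera('wrist');cv2.imwrite('pics/w7.png',im[:,:,::-1])
im=camera('scene');cv2.imwrite('pics/s7.png',cv2.resize(im[200:300,180:320,::-1],None,fx=5,fy=5,interpolation=cv2.INTER_CUBIC))"
```

```text
t 8.45 TCP in rack [0.0003 0.0038 0.0957] w 0.0265 F [-1.  -1.1 -1.4]
yaw 0.1520253183763741 turn [ 0.0115  0.0003 -0.0002]
shift [0.228 0.152 0.014]
```

View pics/w7.png

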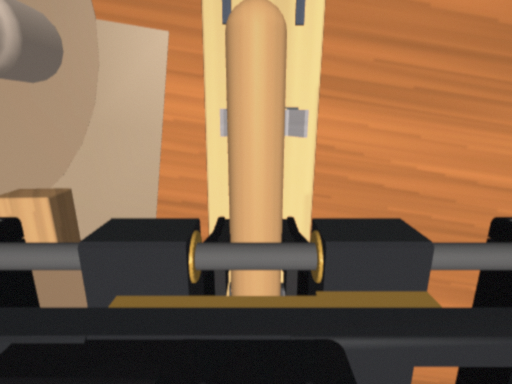

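View pics/s7.png

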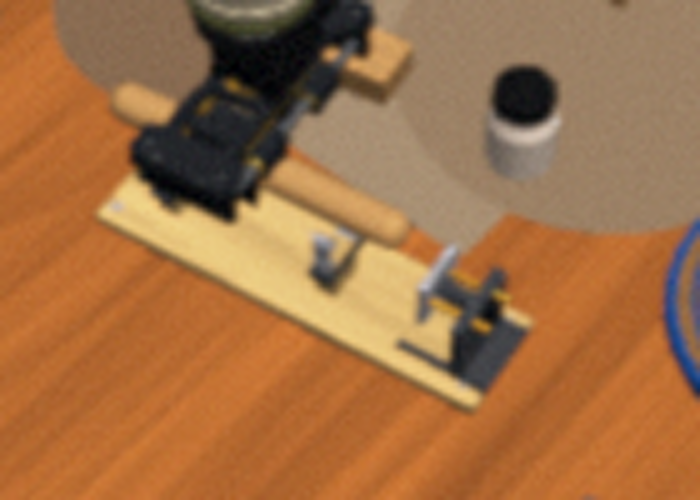

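The lips in the wrist view run from u=220 to 307, so their middle is at 263. The roller is at u≈257, so it needs about 4 mm towards tool +y, matching the computed 3.8 mm.

Call:
arm_command --targets '[0.012,0,0,0,0.16,0,0,0,0,0,0,0,0,0,0,0,0,0,0,0,0]'

```text
time: 8.8
ee_pos: [0.5359, -0.1772, 0.0997]
eef_rot: [0.707, 0.049, -0.704, 0.051]
ft_force: [0.3, 0.8, -1.7]
width: 0.0265
```

```bash
python3 -c "
from st import *
s,T=st(.09);np.save('T8.npy',T)
im=camera('wrist');cv2.imwrite('pics/w8.png',cv2.resize(im[0:240,170:350,::-1],None,fx=2.5,fy=2.5,interpolation=cv2.INTER_CUBIC))
"
```

```text
t 8.8 TCP in rack [ 0.0024 -0.0014  0.0997] w 0.0265 F [ 0.3  0.8 -1.7]
yaw 0.14160381493624957 turn [-0.0018 -0.0055 -0.0033]
shift [ 0.386 -0.056  0.097]
```

View pics/w8.png

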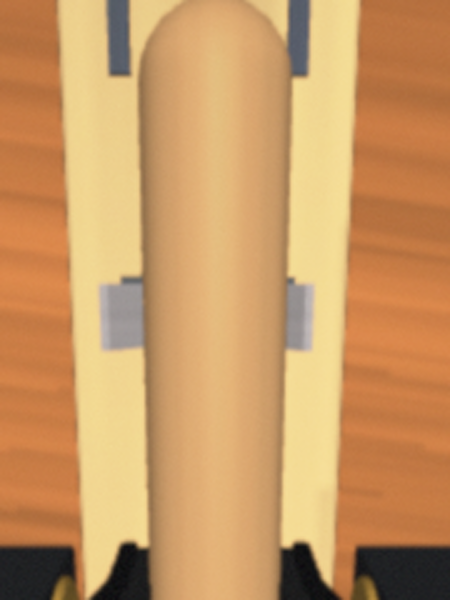

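The lips' mid is at u=207 and the roller at 214, so about 1.5 mm too far right, in agreement with the pose. I'll correct it and lower to the mouths.

Call:
arm_command --targets '[-0.002,-0.005,-0.003,0.2,-0.055,0.09,0,0,0,0,0,0,0,0,0,0,0,0,0,0,0]'

```text
time: 9.1
ee_pos: [0.5338, -0.1767, 0.0953]
eef_rot: [0.706, 0.05, -0.705, 0.051]
ft_force: [-0.2, -0.6, -0.8]
width: 0.027
```

```bash
python3 -c "
from st import *
s,T=st(.09)
"
```

```text
t 9.1 TCP in rack [ 0.0004 -0.0005  0.0953] w 0.027 F [-0.2 -0.6 -0.8]
yaw 0.1428779616658045 turn [-0.0002 -0.0021 -0.0016]
shift [ 0.21  -0.021  0.016]
```

Call:
arm_command --targets '[0,0,0,0.2,-0.02,0.02,0,0,0,0,0.2,0,0,0,0,0,0,0.1,0,0,0]'

```text
time: 9.35
ee_pos: [0.5339, -0.1759, 0.083]
eef_rot: [0.707, 0.05, -0.704, 0.051]
ft_force: [-3.0, 1.2, 17.1]
width: 0.0268
```

```bash
python3 -c "
from st import *
s,T=st(.065)
"
```

```text
t 9.35 TCP in rack [0.0007 0.0002 0.083 ] w 0.0268 F [-3.   1.2 17.1]
yaw 0.1430202636248807 turn [ 0.     -0.0044 -0.0024]
shift [0.72  0.006 0.029]
```

Call:
arm_command --targets '[0,-0.004,-0.002,0.08,0,0,0,0,0,0,0.08,0,0,0]'

```text
time: 9.52
ee_pos: [0.5353, -0.176, 0.0812]
eef_rot: [0.706, 0.05, -0.704, 0.051]
ft_force: [-6.2, 0.9, 17.5]
width: 0.0267
```

```bash
python3 -c "
from st import *
s,T=st(.065)
"
```

```text
t 9.5167 TCP in rack [ 0.002  -0.0001  0.0812] w 0.0267 F [-6.2  0.9 17.5]
yaw 0.1431678348955412 turn [ 0.0002 -0.0031 -0.0024]
shift [ 0.648 -0.004  0.08 ]
```

Call:
arm_command --targets '[0,-0.003,-0.002,0.1,0,0.08,0,0,0,0,0.1,0,0.03,0,0,0,0,0.1,0,0.02,0]'

```text
time: 9.77
ee_pos: [0.5364, -0.176, 0.0792]
eef_rot: [0.708, 0.05, -0.702, 0.052]
ft_force: [-5.1, 2.2, 16.1]
width: 0.027
```

```bash
python3 -c "
from st import *
s,T=st(.065)
"
```

```text
t 9.7667 TCP in rack [ 0.0031 -0.0003  0.0792] w 0.027 F [-5.1  2.2 16.1]
yaw 0.14399477126494878 turn [ 0.0013 -0.0105 -0.0048]
shift [ 0.566 -0.013  0.127]
```

Call:
arm_command --targets '[0,-0.02,-0.005,0.15,0,0.12,0,0,-0.01,0,0.15,0,0.08,0,0,0,0,0.15,0,0.05,0]'

```text
time: 10.02
ee_pos: [0.5364, -0.1758, 0.0739]
eef_rot: [-0.704, -0.05, 0.706, -0.053]
ft_force: [-2.2, 2.6, 9.0]
width: 0.0263
```

```bash
python3 -c "
from st import *
s,T=st(.065)
"
```

```text
t 10.0167 TCP in rack [ 0.0031 -0.      0.0739] w 0.0263 F [-2.2  2.6  9. ]
yaw 0.14557978022572657 turn [ 0.0033  0.0042 -0.0046]
shift [ 0.355 -0.003  0.123]
```

Call:
arm_command --targets '[0,0,-0.004,0.12,0,0.05,0,0,0,0,0.12,0,0.03,0,0,0,0,0.1,0,0.03,0]'

```text
time: 10.27
ee_pos: [0.5361, -0.1755, 0.067]
eef_rot: [0.706, 0.051, -0.705, 0.052]
ft_force: [0.8, 0.5, 0.5]
width: 0.0264
```

```bash
python3 -c "
from st import *
s,T=st(.065)
"
```

```text
t 10.2667 TCP in rack [0.0029 0.0003 0.067 ] w 0.0264 F [0.8 0.5 0.5]
yaw 0.14666492260159864 turn [ 0.0047 -0.0017 -0.0023]
shift [0.081 0.012 0.114]
```

Call:
arm_command --targets '[0,0,0,0.08,0,0,0,0,0,0,0.06,0,0,0]'

```text
time: 10.43
ee_pos: [0.5362, -0.1755, 0.066]
eef_rot: [0.706, 0.051, -0.705, 0.053]
ft_force: [-12.8, 2.8, 30.3]
width: 0.0266
```

```bash
python3 -c "
from st import *
s,T=st(.065)
im=camera('wrist');cv2.imwrite('pics/w9.png',im[:,:,::-1])
im=camera('scene');cv2.imwrite('pics/s9.png',cv2.resize(im[200:300,180:320,::-1],None,fx=5,fy=5,interpolation=cv2.INTER_CUBIC))
"
```

```text
t 10.4333 TCP in rack [0.0029 0.0003 0.066 ] w 0.0266 F [-12.8   2.8  30.3]
yaw 0.14636247409631165 turn [ 0.0043 -0.0008 -0.0035]
shift [0.042 0.011 0.117]
```

View pics/w9.png

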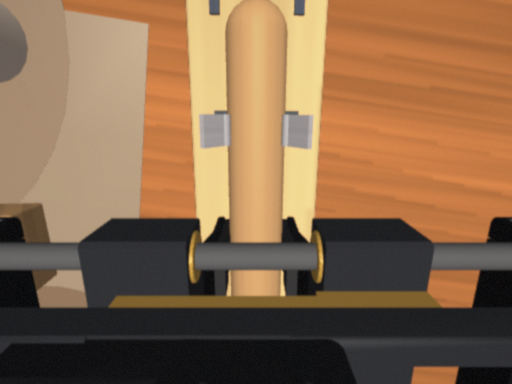

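View pics/s9.png

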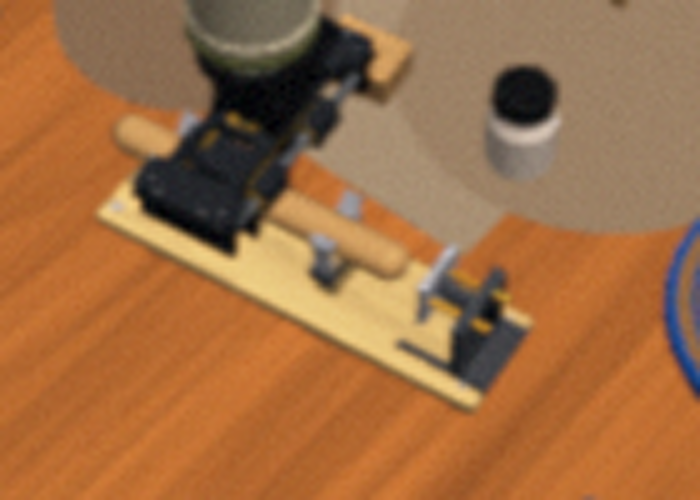

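The roller is home: the lips stand either side of it at (214,131) and (298,131), and the force rose from the floor at z=0.066. I'll relieve the press.

Call:
arm_command --targets '[0,0,0,-0.02,0,0.03,0,0,0,0,-0.02,0,0,0,0,0,0,0,0,0,0]'

```text
time: 10.78
ee_pos: [0.5355, -0.1754, 0.0664]
eef_rot: [0.706, 0.051, -0.705, 0.053]
ft_force: [0.8, -0.1, 1.3]
width: 0.0268
```

```bash
python3 -c "
from st import *
s,T=st(.065);print(T[:3,3])
"
```

```text
t 10.7833 TCP in rack [0.0023 0.0005 0.0664] w 0.0268 F [ 0.8 -0.1  1.3]
yaw 0.14650998115991987 turn [ 0.0045 -0.0016 -0.0034]
shift [0.055 0.02  0.09 ]
[ 0.53545977 -0.17536811  0.06637674]
```

Step 2 is settled with forces near zero. Now I'll slide gently along -tool z, which is rack +x.

Call:
arm_command --targets '[0,0,0,0,0,-0.1,0,0,0,0,0,0,-0.12,0,0,0,0,0,0,-0.12,0,0,0,0,0,0,-0.12,0]'

```text
time: 11.12
ee_pos: [0.536, -0.1755, 0.0661]
eef_rot: [-0.697, -0.05, 0.714, -0.051]
ft_force: [-16.9, 1.6, 17.4]
width: 0.0268
```

```bash
python3 -c "
from st import *
s,T=st(.0665)
"
```

```text
t 11.1167 TCP in rack [0.0027 0.0004 0.0661] w 0.0268 F [-16.9   1.6  17.4]
yaw 0.1431491231217234 turn [ 0.0002  0.0312 -0.0003]
shift [-0.012  0.014  0.11 ]
```

Call:
arm_command --targets '[0,0.03,0,-0.06,0,-0.15,0,0,0.015,0,-0.04,0,-0.25,0,0,0.015,0,-0.04,0,-0.25,0]'

```text
time: 11.37
ee_pos: [0.5439, -0.1747, 0.0662]
eef_rot: [0.707, 0.051, -0.704, 0.049]
ft_force: [-14.9, -0.4, 11.3]
width: 0.027
```

```bash
python3 -c "
from st import *
s,T=st(.0665)
"
```

```text
t 11.3667 TCP in rack [0.0107 0.     0.0662] w 0.027 F [-14.9  -0.4  11.3]
yaw 0.14063170053147564 turn [-0.003  -0.0057  0.0031]
shift [-0.012  0.002  0.428]
```

Call:
arm_command --targets '[0,0.005,0,-0.05,0,-0.18,0,0,0.01,0,-0.05,0,-0.18,0,0,0.01,0,-0.05,0,-0.18,0]'

```text
time: 11.62
ee_pos: [0.5484, -0.1741, 0.0663]
eef_rot: [0.707, 0.051, -0.704, 0.047]
ft_force: [-11.0, 0.1, 5.2]
width: 0.0267
```

```bash
python3 -c "
from st import *
s,T=st(.0665)
im=camera('scene');cv2.imwrite('pics/s10.png',cv2.resize(im[200:300,180:320,::-1],None,fx=5,fy=5,interpolation=cv2.INTER_CUBIC))
"
```

```text
t 11.6167 TCP in rack [ 0.0153 -0.0001  0.0663] w 0.0267 F [-11.    0.1   5.2]
yaw 0.13787343401888413 turn [-0.0065 -0.0053  0.0074]
shift [-0.01  -0.001  0.61 ]
```

View pics/s10.png

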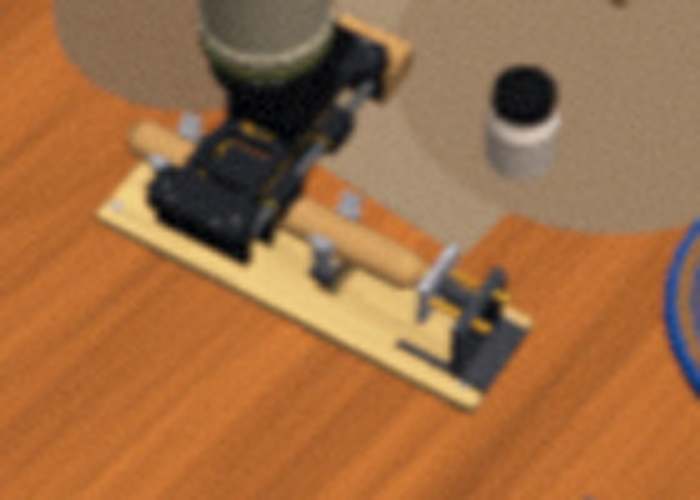

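The tip at (425,273) is close to the plate at (440,283) but not touching yet, with roughly 9 mm left. I'll continue.

Call:
arm_command --targets '[-0.006,-0.005,0.005,-0.03,0,-0.18,0,0,0,0,-0.03,0,-0.18,0,0,0,0,-0.03,0,-0.18,0]'

```text
time: 11.92
ee_pos: [0.5519, -0.1739, 0.0662]
eef_rot: [-0.697, -0.05, 0.714, -0.048]
ft_force: [-16.0, 0.4, 10.7]
width: 0.0267
```

```bash
python3 -c "
from st import *
s,T=st(.0665)
im=camera('scene');cv2.imwrite('pics/s11.png',cv2.resize(im[235:275,240:300,::-1],None,fx=10,fy=10,interpolation=cv2.INTER_CUBIC))
"
```

```text
t 11.9167 TCP in rack [ 0.0187 -0.0004  0.0662] w 0.0267 F [-16.    0.4  10.7]
yaw 0.1393888756651434 turn [-0.0046  0.0293  0.0061]
shift [ 0.007 -0.013  0.747]
```

View pics/s11.png

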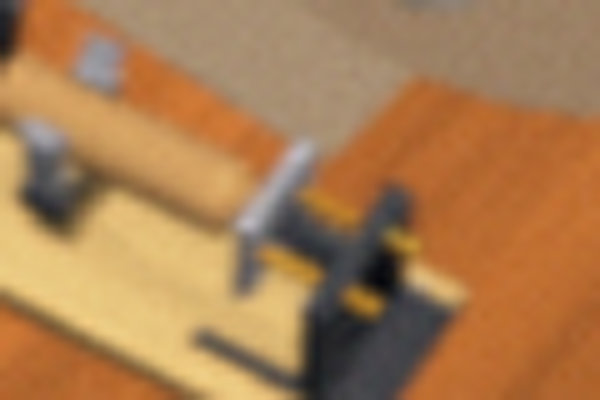

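The tip is almost at the plate, and the springs are still fully extended. I'll go on in small steps.

Call:
arm_command --targets '[-0.005,0.03,0.005,-0.05,0,-0.18,0,0,0.01,0,-0.04,0,-0.16,0,0,0.01,0,-0.04,0,-0.16,0]'

```text
time: 12.22
ee_pos: [0.5561, -0.1732, 0.0663]
eef_rot: [-0.704, -0.051, 0.707, -0.048]
ft_force: [-14.7, -0.0, 9.6]
width: 0.0264
```

```bash
python3 -c "
from st import *
s,T=st(.0665)
im=camera('scene');cv2.imwrite('pics/s12.png',cv2.resize(im[235:275,240:300,::-1],None,fx=10,fy=10,interpolation=cv2.INTER_CUBIC))
"
```

```text
t 12.2167 TCP in rack [ 0.023  -0.0002  0.0663] w 0.0264 F [-14.7  -0.    9.6]
yaw 0.14107242319536797 turn [-0.0025  0.0041  0.0053]
shift [-0.006 -0.008  0.92 ]
```

View pics/s12.png

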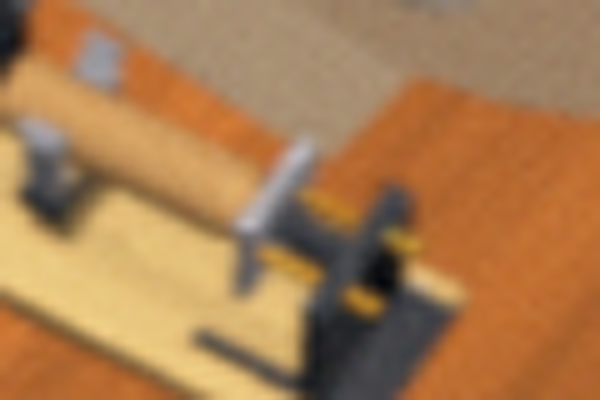

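The plate's bright edge is unmoved at (275,190) in the crop, with the tip just short of it. I'll push about 3 mm more and measure the plate's shift against the first picture.

Call:
arm_command --targets '[0,0.012,0.005,-0.04,0,-0.17,0,0,0.01,0,-0.04,0,-0.16,0]'

```text
time: 12.43
ee_pos: [0.5576, -0.173, 0.0662]
eef_rot: [-0.705, -0.05, 0.706, -0.048]
ft_force: [-17.3, 0.7, 12.0]
width: 0.0265
```

```bash
cat > pl.py <<'E'
from st import *
def plate(tag):
    im=camera('scene')[:,:,::-1];cv2.imwrite(f'pics/raw_{tag}.png',im)
    a=cv2.imread('pics/scene0.png');c=calibration('scene');K=np.array(c['camera_matrix']);R=np.array(c['R']);t=np.array(c['t'])
    ax=np.array([np.cos(.143),np.sin(.143),0]);P=np.array([.5333,-.1762,.08])+.142*ax
    pr=lambda X:(lambda q:q[:2]/q[2])(K@(R@X+t))
    u0=pr(P);du=(pr(P+.01*ax)-u0)/10; print("plate px",u0,"px/mm",du)
    # template: top bright edge of plate, small patch; search along axis with subpixel remap
    pts=np.array([[x,y] for y in np.arange(-11,9,.5) for x in np.arange(-6,9,.5)],float)
    cc=np.array([269.,255.])
    sel=cc+pts
    # only pixels within 2.5px of bright edge line (from (264.5,258.5) to (270.5,249.5))
    p0=np.array([264.5,258.]);p1=np.array([270.5,249.5]);e=(p1-p0)/np.linalg.norm(p1-p0);n=np.array([-e[1],e[0]])
    s=(sel-p0)@e;dd=(sel-p0)@n;L=np.linalg.norm(p1-p0);sel=sel[(np.abs(dd)<2.2)&(s>-1)&(s<L+1)]
    br=lambda im:(cv2.cvtColor(im,cv2.COLOR_BGR2HSV)[:,:,2].astype(np.float32)-1.0*cv2.cvtColor(im,cv2.COLOR_BGR2HSV)[:,:,1].astype(np.float32))
    smp=lambda im,q:cv2.remap(im,q[:,0].astype(np.float32).reshape(-1,1),q[:,1].astype(np.float32).reshape(-1,1),cv2.INTER_CUBIC).ravel()
    A=br(a);B=br(np.ascontiguousarray(im));ref=smp(A,sel)
    res=[(np.corrcoef(ref,smp(B,sel+m*du))[0,1],m) for m in np.arange(-2,10.1,.25)]
    print("plate travel mm (corr)",[ (round(m,2),round(r,3)) for r,m in sorted(res)[::-1][:4]])
    cv2.imwrite(f'pics/{tag}.png',cv2.resize(im[235:275,240:300],None,fx=10,fy=10,interpolation=cv2.INTER_CUBIC))
E
python3 -c "
from pl import *
st(.0665);plate('s13')"
```

```text
t 12.4333 TCP in rack [ 0.0245 -0.0003  0.0662] w 0.0265 F [-17.3   0.7  12. ]
yaw 0.13900692897885628 turn [-0.0051  0.0013  0.003 ]
shift [-0.01  -0.008  0.981]
plate px [266.19162751 252.85251602] px/mm [0.25929187 0.12753313]
plate travel mm (corr) [(np.float64(0.75), np.float64(0.921)), (np.float64(1.0), np.float64(0.918)), (np.float64(0.5), np.float64(0.918)), (np.float64(1.25), np.float64(0.91))]
```

View pics/s13.png

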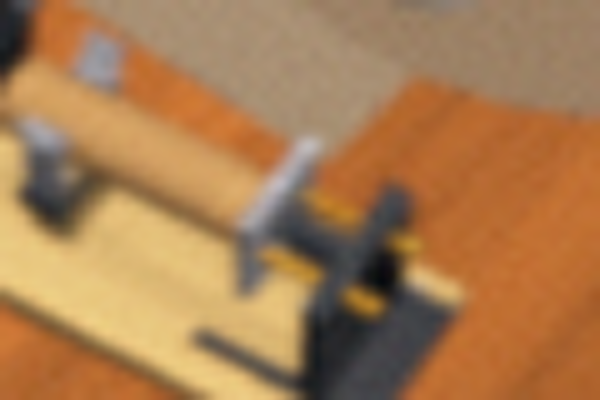

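The plate's top edge has moved slightly, from about (303,150) to (312,143), which is about 0.8 mm. So contact was at a TCP of about 0.0237, and the target is about 0.0285.

Call:
arm_command --targets '[-0.004,0.012,0.003,-0.05,0,-0.18,0,0,0.01,0,-0.05,0,-0.17,0]'

```text
time: 12.65
ee_pos: [0.5587, -0.1729, 0.0663]
eef_rot: [-0.705, -0.05, 0.706, -0.049]
ft_force: [-17.1, 0.0, 9.8]
width: 0.0265
```

```bash
python3 -c "
from pl import *
st(.0665);plate('s14')"
```

```text
t 12.65 TCP in rack [ 0.0256 -0.0003  0.0663] w 0.0265 F [-17.1   0.    9.8]
yaw 0.13993109497008457 turn [-0.0039  0.001   0.0034]
shift [-0.009 -0.01   1.025]
plate px [266.19162751 252.85251602] px/mm [0.25929187 0.12753313]
plate travel mm (corr) [(np.float64(1.75), np.float64(0.945)), (np.float64(2.0), np.float64(0.943)), (np.float64(1.5), np.float64(0.938)), (np.float64(2.25), np.float64(0.935))]
```

Call:
arm_command --targets '[-0.004,0.012,0.003,-0.05,0,-0.2,0,0,0.01,0,-0.05,0,-0.2,0,0,0.01,0,-0.05,0,-0.2,0]'

```text
time: 12.95
ee_pos: [0.5606, -0.1727, 0.0662]
eef_rot: [-0.704, -0.051, 0.707, -0.048]
ft_force: [-20.7, 1.4, 13.1]
width: 0.0268
```

```bash
python3 -c "
from pl import *
st(.0665);plate('s15')"
```

```text
t 12.95 TCP in rack [ 0.0275 -0.0005  0.0662] w 0.0268 F [-20.7   1.4  13.1]
yaw 0.13911984683343168 turn [-0.0049  0.0064  0.0058]
shift [-0.005 -0.014  1.1  ]
plate px [266.19162751 252.85251602] px/mm [0.25929187 0.12753313]
plate travel mm (corr) [(np.float64(3.5), np.float64(0.925)), (np.float64(3.75), np.float64(0.922)), (np.float64(3.25), np.float64(0.921)), (np.float64(4.0), np.float64(0.914))]
```

Call:
arm_command --targets '[-0.004,0.012,0.003,-0.06,0,-0.2,0,0,0.01,0,-0.06,0,-0.2,0]'

```text
time: 13.17
ee_pos: [0.5614, -0.1726, 0.0663]
eef_rot: [-0.702, -0.051, 0.709, -0.048]
ft_force: [-20.2, 0.8, 10.7]
width: 0.0266
```

```bash
python3 -c "
from pl import *
st(.0665);plate('s16')"
```

```text
t 13.1667 TCP in rack [ 0.0283 -0.0004  0.0663] w 0.0266 F [-20.2   0.8  10.7]
yaw 0.1397168470889938 turn [-0.0042  0.0109  0.0068]
shift [ 1.000e-03 -1.400e-02  1.132e+00]
plate px [266.19162751 252.85251602] px/mm [0.25929187 0.12753313]
plate travel mm (corr) [(np.float64(4.0), np.float64(0.95)), (np.float64(4.25), np.float64(0.949)), (np.float64(3.75), np.float64(0.945)), (np.float64(4.5), np.float64(0.943))]
```

View pics/s16.png

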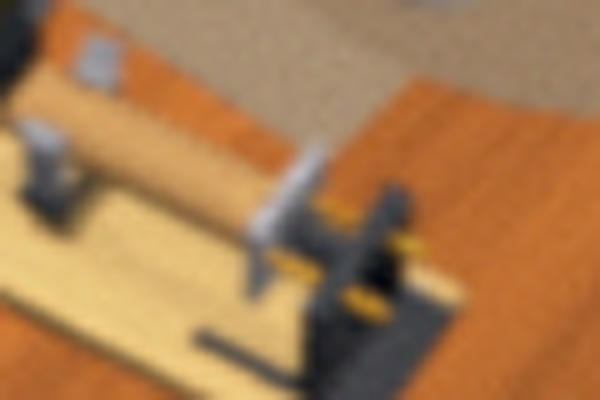

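The plate is in by about 4.2–4.6 mm from both measures. I'll relax the push, wait out step 3, then open.

Call:
arm_command --targets '[0,0,0,0,0,0,0,0,0,0,0,0,0,0,0,0,0,0,0,0,0,0,0,0,0,0,0,0]'

```text
time: 13.55
ee_pos: [0.5611, -0.1726, 0.0663]
eef_rot: [-0.702, -0.051, 0.709, -0.047]
ft_force: [-0.5, 0.5, 2.7]
width: 0.0268
```

```bash
python3 -c "
from pl import *
st(.0665);plate('s17')"
```

```text
t 13.55 TCP in rack [ 0.028  -0.0004  0.0663] w 0.0268 F [-0.5  0.5  2.7]
yaw 0.1392969624746825 turn [-0.0047  0.0128  0.0076]
shift [ 0.003 -0.01   1.121]
plate px [266.19162751 252.85251602] px/mm [0.25929187 0.12753313]
plate travel mm (corr) [(np.float64(4.0), np.float64(0.943)), (np.float64(3.75), np.float64(0.941)), (np.float64(4.25), np.float64(0.939)), (np.float64(3.5), np.float64(0.932))]
```

Travel holds at about 4 mm with forces near zero. I'll open moderately, to about 61 mm, then rise.

Call:
arm_command --targets '[0,0,0,0,0,0,0.6,0,0,0,0,0,0,0.6,0,0,0,0,0,0,0.6,0,0,0,0,0,0,0.6,0,0,0,0,0,0,0.6,0,0,0,0,0,0,0.6]'

```text
time: 14.1
ee_pos: [0.5605, -0.1729, 0.0651]
eef_rot: [-0.701, -0.051, 0.71, -0.047]
ft_force: [-0.6, 0.0, -0.0]
width: 0.0513
```

```bash
python3 -c "
from pl import *
st(.0665)"
```

```text
t 14.1 TCP in rack [ 0.0274 -0.0006  0.0651] w 0.0513 F [-0.6  0.  -0. ]
yaw 0.1392148346026148 turn [-0.0048  0.0147  0.0079]
shift [-0.042 -0.021  1.098]
```

Call:
arm_command --targets '[0,0,0,-0.4,0,0,0.6,0,0,0,-0.8,0,0,0.6,0,0,0,-1,0,0,0.6,0,0,0,-1,0,0,0.6,0,0,0,-1,0,0,0.6,0,0,0,-1,0,0,0.6,0,0,0,-1,0,0,0.6,0,0,0,-1,0,0.3,0.6,0,0,0,0,0,0,0.6,0,0,0,0,0,0,0.6]'

```text
time: 14.93
ee_pos: [0.5541, -0.1737, 0.2596]
eef_rot: [-0.701, -0.052, 0.709, -0.048]
ft_force: [0.0, 1.2, -0.8]
width: 0.0525
```

```bash
python3 -c "
from pl import *
s,T=st();print(T.round(4));np.save('T9.npy',T)
im=camera('wrist');cv2.imwrite('pics/w10.png',im[:,:,::-1]);plate('s18');im=camera('top');cv2.imwrite('pics/t18.png',im[:,:,::-1])
"
```

```text
t 14.9333 TCP in rack [ 0.021  -0.0005  0.2596] w 0.0525 F [ 0.   1.2 -0.8]
yaw 0.14110456239341954 turn [-0.0024  0.0139  0.0085]
[[-0.0118  0.1406 -0.99    0.5541]
 [ 0.0051 -0.99   -0.1406 -0.1737]
 [-0.9999 -0.0067  0.0109  0.2596]
 [ 0.      0.      0.      1.    ]]
plate px [266.19162751 252.85251602] px/mm [0.25929187 0.12753313]
plate travel mm (corr) [(np.float64(4.0), np.float64(0.945)), (np.float64(3.75), np.float64(0.944)), (np.float64(4.25), np.float64(0.94)), (np.float64(3.5), np.float64(0.936))]
```

View pics/w10.png

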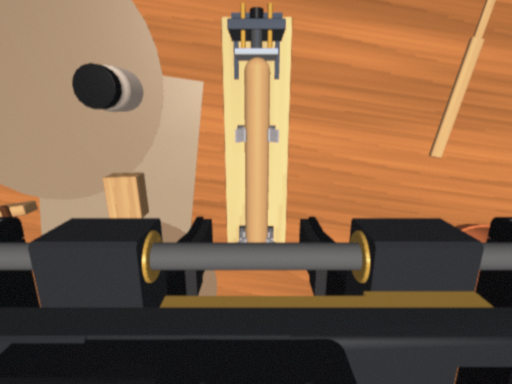

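View pics/raw_s18.png

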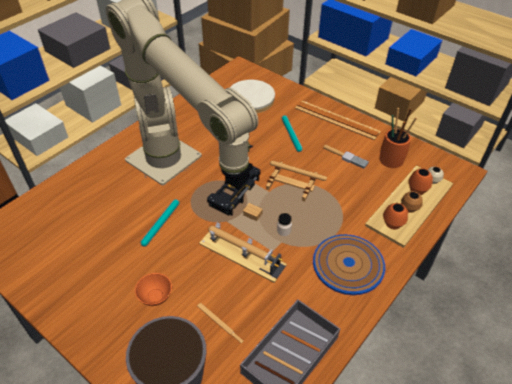

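The roller lies in both clips, with its tip at (257,60) against the plate at (257,52). The block, jar and dowel look untouched. As a cross-check I'll measure the plate and roller in this wrist view.

Run:
```python
import cv2
t=cv2.imread("pics/w10.png");cv2.imwrite("pics/c10.png",cv2.resize(t[0:150,215:300],(340,600),interpolation=cv2.INTER_CUBIC))
```

```text
(no output)
```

View pics/c10.png

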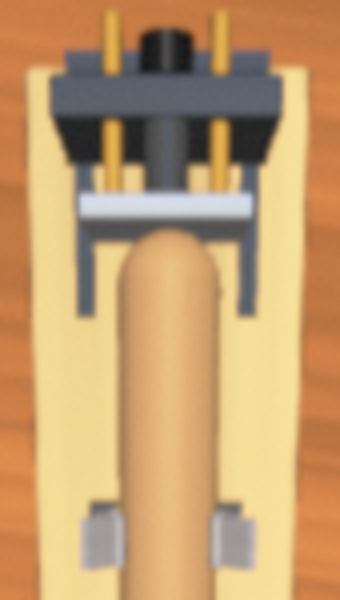

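Run:
```python
from bench import *
from h import *
c=calibration("wrist");T=np.load("T9.npy")@np.array(c["tool_from_camera"])
A=lambda u,v:(215+u/4-.4,v/4-.4)
ax=np.array([np.cos(.143),np.sin(.143),0]);la=np.array([-ax[1],ax[0],0])
p=(ray(c,A(80,217),.082,T)+ray(c,A(252,217),.082,T))/2
cl=np.mean([ray(c,A(*q),.084,T) for q in [(82,513),(82,568),(255,515),(255,570)]],0)
print("plate face from home",66+1e3*(p-cl)@ax)
for v in (300,400,500): r=ray(c,A({300:167.5,400:168,500:168}[v],v),.062,T);print("lateral vs clip",1e3*(r-cl)@la)
a=cv2.imread("pics/top0.png").astype(int);b=cv2.imread("pics/t18.png").astype(int)
d=np.abs(a-b).sum(2)
for n,(u,v) in dict(block=(260,186),jar=(255,143),dowel=(176,183),knife=(381,122),bowl=(410,188),brush=(110,160)).items():print(n,d[v-8:v+9,u-8:u+9].mean())
```

```text
plate face from home 146.0824955940025
lateral vs clip 0.2860768362553672
lateral vs clip 0.16520838896661136
lateral vs clip 0.18064222702076996
block 5.307958477508651
jar 5.031141868512111
dowel 4.833910034602076
knife 98.92387543252595
bowl 5.525951557093426
brush 5.1833910034602075
```

The travel estimates agree at roughly 3–4.3 mm. The knife patch differs, so I'll check whether the arm is just occluding it.

View pics/t18.png

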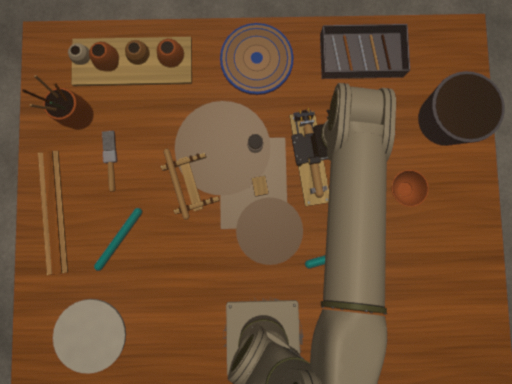

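The arm is only hiding the knife in the top view. In the scene view it lies unmoved at (220,322), so I'll hand the job in.

```bash
python3 -c "
from pl import *
st();plate('s19');print(close_job())"
```

```text
t 15.0833 TCP in rack [ 0.0207 -0.0004  0.2578] w 0.0521 F [ 0.8  0.6 -0.5]
yaw 0.14119793522577093 turn [-0.0023  0.0165  0.0099]
plate px [266.19162751 252.85251602] px/mm [0.25929187 0.12753313]
plate travel mm (corr) [(np.float64(4.0), np.float64(0.941)), (np.float64(3.75), np.float64(0.939)), (np.float64(4.25), np.float64(0.937)), (np.float64(3.5), np.float64(0.93))]
the job is handed in; nothing more can be done
None
```

I took the thick roller from the rest and pressed it into both clips midway. I then slid it against the end plate, let go and rose clear, and handed the job in at about 15 s. No verdict was reported.

- **Plate travel:** the estimates disagree slightly. The scene view gives about 4.0 mm and the arm's position about 4.3 mm. The wrist view gives 3–4 mm, depending on which free-position estimate it is compared with. All are inside 2.5–7.5 mm but a little under the intended 5 mm.
- **Seating:** the roller is within about 0.3 mm of the clips' centre line. It reached the clip floors with the tool at z = 0.066 m, which puts the roller's axis at about 62 mm. I did not measure its final tilt directly.
- **Forces:** the highest readings I saw were about 33 N in total when it bottomed in the clips and about 24 N while sliding. The vertical reading of 30 N at bottoming reached the advised pressing limit of 30 N for a moment; I relieved it straight away.
- **Bystanders:** the block, jar, dowel, bowl and brush look the same in the before and after top views. The arm hid the knife there, so I checked it by eye in the scene view, where it looks unmoved.

One crop I viewed (`pics/c3.png`) was 900 px wide, over the 800 px limit.

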